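# Tighten the filter holder evenly

## Robot

A 6-joint arm with a two-finger parallel gripper is mounted at the origin on the work surface. World frame = base frame: x ahead of the robot, y to its left, z up, the work surface at z = 0. Lengths are in m, angles in rad, forces in N, time in s.
With the tool pointing down it reaches from about 0.35 to 0.775 m from the base axis. Payload 5.5 kg.
Tool frame: the origin (TCP) lies midway between the tips of the shut fingers; the grasp point (between the pads) lies grasp_offset behind it (grasp_offset is the distance from the TCP to the grasp point, in m); z points along the fingers, y is the line along which they close (so a half turn about z gives the same grasp; the last joint's range is limited). The gripper opens to 85 mm and grips with 20 to 120 N. Pads are 22 mm wide; open, the fingers measure 114 mm over their backs; the gripper's body (76 mm by 85 mm) begins 54 mm behind the grasp point. The pads swing forward as they close: fully open they stand 13 mm farther back than shut.
Start: joints at [1.193, 0.313, 0.046, 1.304, 0, 1.431], TCP at [0.135, 0.559, 0.231] pointing down, gripper open.
Joint ranges: [-2.76, 2.76], [-0.86, 1.69], [-1.03, 1.26], [-2.2, 2.34], [-1.47, 1.5], [-3.14, 3.14]. Speed limits (rad/s): [2.57, 2.57, 3.14, 3.14, 3.14, 3.14].

## Interface

Orientations are given as a unit quaternion [w, x, y, z].
In Python, from workcell import * gives the robot as it stands.
- The arm moves only by the tool step_arm, never from a script. Its argument "deltas" is a list of rows, each a list of 7 numbers: the shift along the world's x, y, z in mm, then the turn, a rotation vector about the world's x, y, z in degrees, then the gripper's target within -1 to 1 (fully open at 1, half-way at 0, shut at -1). A call has 1 to 5 rows; each row shifts and turns the commanded pose from where the row before left it; what a row does not reach is not made up. A row lasts 1/10 s, in which the tool goes at most 50 mm and 8.59 degrees, less where a joint would pass 70% of its speed; a pose out of reach is approached as far as the arm can. A call is refused whole if a number of a shift passes 50 or a number of a turn 8.59, either way. A call with a gripper value outside its range is refused whole. The fingers move at their own pace and stop on an object; "newtons" is the grip in N (left out, the last holds). Time passes only in rows, so rows that do not move let the fingers close. It gives the time, the measured TCP pose, the force, the opening and the grip force at its end, in the units of the state.
- get_state(): the state, without advancing time (a new reading comes with each control period).
- read_camera(name): name is "side" or "top"; returns a dict with "image" (384x512x3 uint8, red, green, blue), "z_map" (384x512 float32, m along the optical axis (not along the pixel's ray), 0 where there is no reading), "K" (3x3 intrinsics, pixels), "world_from_camera" (4x4, takes a point from camera to world coordinates). Camera axes: x right, y down, z forward; pixel columns grow to the right and rows downward; lengths in m; the calibration is good to about 2 mm. A picture is of the moment at which its call begins.
- hand_in(): hands the job in; it is judged then, once.
The state is a dict: "clock": time; "joint_pos": joint angles; "qvel": joint speeds; "tau": joint torques, N m; "tcp_pos": TCP position; "orientation": TCP orientation; "wrist_force": force on the tool from outside, world axes, zero at the start; "ft_torque": the same for the moment, N m; "finger_gap": finger opening in m; "grip_force": force on a finger pad.
Only numpy, scipy, OpenCV 4.12 (cv2) and the standard library are available. Lean on these libraries where they do the work, as an engineer would, in place of code of your own. Each camera call takes 0.05 s, during which the arm holds its last target. There are 200 camera calls.

## Task

Close up the round steel filter holder for filtering culture medium: first run each of its three knobs down, clockwise as seen from above, only until you feel it just bite on its spring washers. When all three have bitten, start at the red-topped knob and go round the rim clockwise, giving each knob one quarter turn more, no further, and let go. Do not overtighten any knob, do not lean on the holder, and leave the other things on the bench where they are.

Things in the scene. Friction and masses are not known exactly. Their poses are not given: they have to be found in the camera images.
- holder: stainless filter holder, fixed to the bench: two round flanges 208 mm across on three short legs, origin on the bench under its centre, z up. Top face of the cover 116 mm above the bench; inlet stub (18 mm thick) in the middle up to 152 mm, vent stub 36 mm from the centre up to 136 mm. Knobs on a circle of 85 mm radius, 120 degrees apart, their undersides 16 mm above the cover's top face.
- knob1: red-topped hand knob, the first, white line on its +x lobe, black, four-lobed like a cross, 40 mm across the 24 mm wide flat lobe ends, 26 mm high, lobes along its x and y axes; origin on its axis at half height. Half height stays 145 mm above the bench. Clockwise tightens: a light steady drag of 0.11 N m; after 0.3 to 1.6 rad, unseen and different for each knob, it bites: the torque steps up to 0.40 N m, then grows by 0.03 N m per radian. It stays where it is let go.
- knob2: all-black hand knob, the second: next to the red-topped one going clockwise from above, black, four-lobed like a cross, 40 mm across the 24 mm wide flat lobe ends, 26 mm high, lobes along its x and y axes; origin on its axis at half height. White line and behaviour as knob1.
- knob3: all-black hand knob, the third, next going clockwise, black, four-lobed like a cross, 40 mm across the 24 mm wide flat lobe ends, 26 mm high, lobes along its x and y axes; origin on its axis at half height. White line and behaviour as knob1.
- well_plate: clear 96-well plate, 128 x 86 x 14 mm; not to be moved; origin under its middle
- medium_bottle: bottle of pink culture medium, 72 mm across, 150 mm high, orange cap; not to be moved; origin under its middle
- dishes: stack of three petri dishes, 90 mm across, 43 mm high; not to be moved; origin under its middle
- tube_rack: blue rack of capped tubes, 100 x 200 mm, 80 mm high; not to be moved; origin under its middle
- pipette: white and grey pipette lying flat, 250 mm long; not to be moved; origin under its middle
- filter_tin: flat blue and white round box of filter discs, 151 mm across, 24 mm high; not to be moved; origin under its middle
- forceps: steel forceps lying flat, 130 mm long; not to be moved; origin under its middle
- hose_tail: loose steel hose tail standing on its 50 mm foot, 46 mm high; not to be moved; origin under its middle
Mind the look-alikes: they are no part of the job. Of the things like the holder, leave any that is green or purple; of the rest the larger one is meant.

How it is judged:
By the outcome, as a careful person would: the job done as asked, in the order asked, and still so for the second after the job is handed in, with the robot touching nothing.
It also fails if it takes over 72 s, if anything falls off the work surface, if the arm or the gripper's body presses on something with over 40 N, if the wrist force passes 120 N, or if a joint passes its speed limit or range.

## Working session

There is one attempt and no reset: what is moved stays moved. The work goes in short steps, Python scripts to look and compute and a tool call to move; the robot and the scene stay as the last step left them, time stands still between calls to the robot, and variables do not carry over. Pictures are saved under pics/ and viewed, at most 10 in all, crops included, and the job is handed in when it is done.

Besides the shell and the picture viewer there is one more tool, called as name(argument=value, ...), one argument or row to a line, values as JSON. step_arm: Moves the arm, as the interface text tells. Its arguments: {"type":"object","properties":{"deltas":{"type":"array","items":{"type":"array","items":{"type":"number"}}},"newtons":{"type":"number"}},"required":["deltas"]}

```bash
ls; mkdir -p pics; python3 - <<'E'
from workcell import *
import cv2,numpy as np
s=get_state(); print(s)
for n in ("top","side"):
    r=read_camera(n); np.savez(f"{n}.npz",**r); cv2.imwrite(f"pics/{n}0.png",cv2.resize(r["image"][:,:,::-1],(768,576),interpolation=cv2.INTER_CUBIC)); print(r["K"],r["world_from_camera"])
E
```

```text
pics
{'clock': 0.0, 'joint_pos': array([1.19340166e+00, 3.14006346e-01, 4.50119648e-02, 1.30361949e+00,
       4.76414438e-06, 1.43119949e+00]), 'qvel': array([-1.56506620e-03,  1.68796003e-03,  8.30999861e-04,  3.71845070e-05,
       -7.37744637e-04,  2.22999760e-03]), 'tau': array([-1.27531825e-03, -4.80625212e+01,  2.98534745e+01,  1.92893978e-02,
       -2.72779052e-04,  4.75993048e-06]), 'tcp_pos': array([0.13526768, 0.55834513, 0.23041899]), 'orientation': array([-2.34608635e-04,  1.18618922e-01,  9.92939437e-01, -8.77967535e-04]), 'wrist_force': array([-0.95683255,  0.15998589,  0.63582129]), 'ft_torque': array([-0.00688113, -0.00314494,  0.00263454]), 'grip_force': 0.0, 'finger_gap': 0.08501799464715142}
[[359.21978003   0.         261.51470903]
 [  0.         359.21978003 191.99835258]
 [  0.           0.           1.        ]] [[ 0.00332113 -0.98656428  0.16333982  0.36782502]
 [-0.99988372 -0.00570721 -0.01414096  0.07538972]
 [ 0.01488318 -0.16327386 -0.98646852  1.12158972]
 [ 0.          0.          0.          1.        ]]
[[362.52355848   0.         256.05118043]
 [  0.         362.52355848 193.07453675]
 [  0.           0.           1.        ]] [[-0.96678518 -0.15842106  0.20057214  0.30603745]
 [-0.25555932  0.61138729 -0.74892924  0.81485224]
 [-0.00398109 -0.77531177 -0.63156615  0.74883599]
 [ 0.          0.          0.          1.        ]]
```

View pics/top0.png

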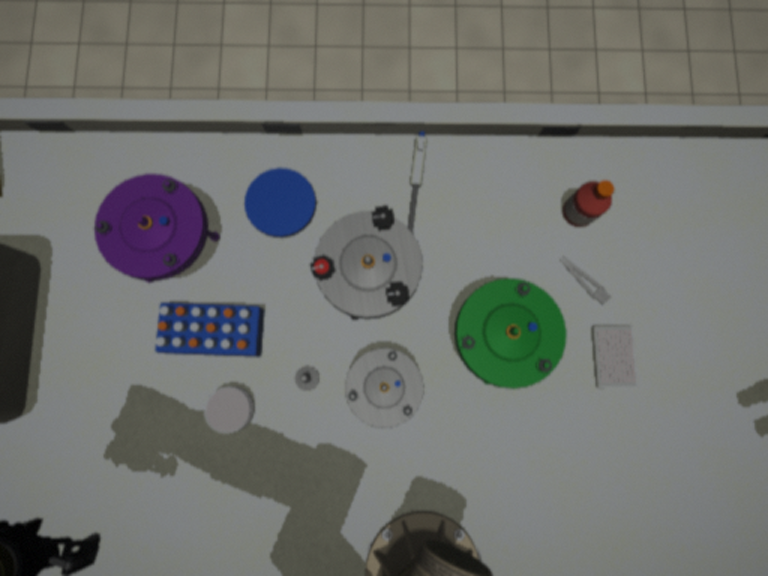

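View pics/side0.png

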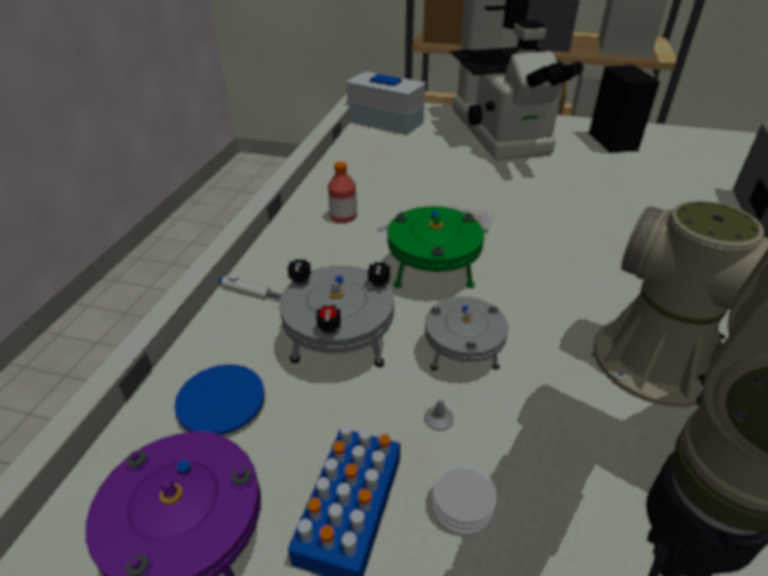

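```bash
cat > h.py <<'E'
import numpy as np,cv2
def load(n): return dict(np.load(f"{n}.npz"))
def ray(r,uv,z):
    K,T=r["K"],r["world_from_camera"]; uv=np.atleast_2d(uv).astype(float)
    d=np.c_[(uv[:,0]-K[0,2])/K[0,0],(uv[:,1]-K[1,2])/K[1,1],np.ones(len(uv))]@T[:3,:3].T; o=T[:3,3]
    return o+d*((z-o[2])/d[:,2])[:,None]
def proj(r,P):
    K,T=r["K"],r["world_from_camera"]; p=(np.atleast_2d(P)-T[:3,3])@T[:3,:3]
    return p[:,:2]/p[:,2:]*[K[0,0],K[1,1]]+[K[0,2],K[1,2]]
E
python3 - <<'E'
from h import *
r=load("top"); im=r["image"].astype(int); s=load("side")
sub=np.zeros(im.shape[:2],bool); sub[130:220,200:290]=1
dark=(sub&(im.max(2)<75)).astype(np.uint8); red=(sub&(im[:,:,0]>im[:,:,1]+50)).astype(np.uint8)
for n,m,z in(("dark",dark,.152),("red",red,.158)):
    k,l,st,c=cv2.connectedComponentsWithStats(m)
    for i in range(1,k):
        if st[i,4]>12: print(n,c[i],st[i],ray(r,c[i],z).round(4))
# flange circle from grey disk edge
g=cv2.cvtColor(r["image"],cv2.COLOR_RGB2GRAY)
zm=r["z_map"]; T=r["world_from_camera"];K=r["K"]
v,u=np.mgrid[130:220,200:290]; d=zm[130:220,200:290]
P=np.stack([(u-K[0,2])/K[0,0]*d,(v-K[1,2])/K[1,1]*d,d],-1)@T[:3,:3].T+T[:3,3]
m=((P[...,2]>.100)&(P[...,2]<.128)).astype(np.uint8)
cs,_=cv2.findContours(m,0,1); c=max(cs,key=cv2.contourArea); 
h=cv2.convexHull(c)[:,0]+[200,130]; W=ray(r,h,.116); print("flange",cv2.minEnclosingCircle(W[:,:2].astype(np.float32)), cv2.fitEllipse(W[:,:2].astype(np.float32)))
hi=P[...,2]>.14; k,l,st,ce=cv2.connectedComponentsWithStats(hi.astype(np.uint8))
for i in range(1,k):
    if st[i,4]>5: q=P[l==i]; print("hi",st[i],ce[i]+[200,130],q.mean(0).round(4),q[:,2].max(),np.ptp(q,axis=0))
a=r["image"][136:208,206:288]; b=s["image"][165:245,180:275]
cv2.imwrite("pics/c1.png",np.hstack([cv2.resize(x[:,:,::-1],(400,400*x.shape[0]//x.shape[1]),interpolation=cv2.INTER_CUBIC)[:330] for x in(a,b)]))
E
```

```text
dark [274.34615385 140.80769231] [272 130   5  23  52] [[0.6741 0.026  0.152 ]]
dark [254.95698925 145.03225806] [248 137  15  17 186] [[0.6614 0.0803 0.152 ]]
dark [215.77391304 178.28695652] [207 170  16  17 115] [[0.5658 0.1873 0.152 ]]
dark [264.83419689 195.64766839] [257 188  16  17 193] [[0.5183 0.0524 0.152 ]]
red [213.92307692 177.18461538] [210 173   9  10  65] [[0.5677 0.1918 0.158 ]]
flange ((0.5836923122406006, 0.1079474613070488), 0.10390914231538773) ((0.5838754177093506, 0.10815054923295975), (0.20539966225624084, 0.2069443315267563), 93.50702667236328)
hi [ 48   6  15  17 189] [254.92592593 144.07407407] [0.6612 0.0803 0.1617] 1.1215897240027686 [0.31847876 0.03929444 0.98102947]
hi [  7  40  16  16 194] [214.2371134  177.37113402] [0.563  0.1887 0.1766] 1.1215897240027686 [0.22124718 0.13572883 0.98096276]
hi [42 40  6  6 26] [244.65384615 172.34615385] [0.5839 0.1083 0.148 ] 0.15446027740356083 [0.01443125 0.0141292  0.01258781]
hi [ 57  57  16  16 191] [264.59162304 194.85863874] [0.518  0.0534 0.1673] 1.1215897240027686 [0.17366915 0.04250736 0.98077425]
```

View pics/c1.png

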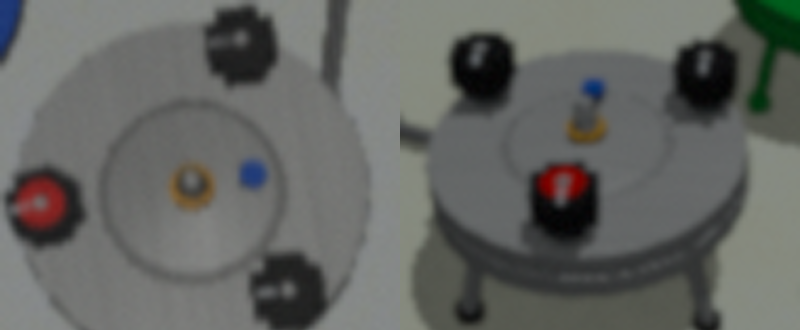

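```bash
python3 - <<'E'
from h import *
from scipy.optimize import least_squares
r=load("top")
uv=np.array([[214.24,177.37],[254.93,144.07],[264.59,194.86]])
W=ray(r,uv,.153)[:,:2]
f=lambda p:(np.array([[p[0]+.085*np.cos(p[2]-k*2*np.pi/3),p[1]+.085*np.sin(p[2]-k*2*np.pi/3)] for k in range(3)])-W).ravel()
s=least_squares(f,[.584,.108,1.8]); print(s.x,s.fun.round(4)); np.save("fit.npy",s.x)
Q=W+s.fun.reshape(3,2); print(W.round(4),Q.round(4),np.hypot(*Q.T))
g=cv2.cvtColor(r["image"],cv2.COLOR_RGB2GRAY).astype(float)
for n in("top","side"):
  r=load(n); im=r["image"].astype(float)
  for k in range(3):
    c=proj(r,[*Q[k],.158])[0]; x0,y0=(c-10).astype(int)
    v,u=np.mgrid[y0:y0+21,x0:x0+21]; w=ray(r,np.c_[u.ravel(),v.ravel()],.158)[:,:2]-Q[k]
    val=im[v,u].min(2).ravel(); rad=np.hypot(*w.T); 
    sel=rad<.017; wt=np.clip(val-np.median(val[sel])-15,0,None)*sel
    mu=(w*wt[:,None]).sum(0)/wt.sum(); C=np.cov(w.T,aweights=wt); e,V=np.linalg.eigh(C); a=V[:,1]; a=a*np.sign(a@mu)
    print(n,k+1,c.round(1),"mean dir",np.degrees(np.arctan2(mu[1],mu[0])).round(1),"pca",np.degrees(np.arctan2(a[1],a[0])).round(1),mu.round(4),np.sqrt(e).round(4))
E
```

```text
[0.58411815 0.10830942 1.75939291] [ 0.      0.0003  0.0005  0.     -0.0006 -0.0003]
[[0.5682 0.1915]
 [0.6638 0.0804]
 [0.5203 0.0531]] [[0.5682 0.1918]
 [0.6644 0.0804]
 [0.5198 0.0528]] [0.59968261 0.66923566 0.52245023]
top 1 [213.9 177. ] mean dir 106.1 pca 104.4 [-0.0018  0.0063] [0.0023 0.0067]
top 2 [254.9 143.3] mean dir 83.9 pca 112.8 [0.0004 0.0033] [0.0035 0.0078]
top 3 [264.8 194.8] mean dir 101.6 pca 97.8 [-0.0012  0.0056] [0.0021 0.0064]
side 1 [218.7 207.5] mean dir 97.3 pca 97.6 [-0.0006  0.0045] [0.0044 0.0086]
side 2 [199.1 175.7] mean dir 48.1 pca 109.4 [0.0023 0.0026] [0.0053 0.0098]
side 3 [252.5 177.8] mean dir 69.9 pca 112.4 [0.0016 0.0043] [0.0037 0.0087]
```

Large grey holder with black knobs is at (367,263) in the top picture. The look-alikes are green (513,332), purple (150,226) and small grey (384,387), and all three are rejected. The crop shows the red-topped knob at left, then knob 2 at the top and knob 3 at lower right going clockwise. The white lines sit at about 104°, 103° and 98°, and the fit residuals are under 0.6 mm.

```bash
python3 -c "
from workcell import *
print(grasp_offset)"
```

```text
0.0187
```

step_arm(
  deltas=[
    [33, -28, 0, 0, 0, 2.1, 1],
    [33, -28, 0, 0, 0, 2.1, 1],
    [33, -28, 0, 0, 0, 2.1, 1],
    [33, -28, 0, 0, 0, 2.1, 1],
    [33, -28, 0, 0, 0, 2.1, 1],
  ],
  newtons=60,
)

```text
clock: 0.6
tcp_pos: [0.3013, 0.4175, 0.231]
orientation: [-0.0, 0.026, 1.0, -0.0]
wrist_force: [0.5, 0.5, -0.6]
finger_gap: 0.085
grip_force: 0.0
```

step_arm(
  deltas=[
    [33, -28, 0, 0, 0, 2.1, 1],
    [33, -28, 0, 0, 0, 2.1, 1],
    [33, -28, 0, 0, 0, 2.1, 1],
    [33, -28, 0, 0, 0, 2.1, 1],
    [33, -28, 0, 0, 0, 2.1, 1],
  ],
)

```text
clock: 1.1
tcp_pos: [0.4664, 0.2774, 0.231]
orientation: [-0.0, -0.065, 0.998, -0.0]
wrist_force: [1.2, 0.4, 0.5]
finger_gap: 0.0858
grip_force: 0.0
```

step_arm(
  deltas=[
    [34, -28.5, 0, 0, 0, 2.2, 1],
    [34, -28.5, 0, 0, 0, 2.2, 1],
    [34, -28.5, 0, 0, 0, 2.2, 1],
    [0, 0, -20, 0, 0, 0, 1],
    [0, 0, -20, 0, 0, 0, 1],
  ],
)

```text
clock: 1.6
tcp_pos: [0.5689, 0.1918, 0.1904]
orientation: [0.0, -0.12, 0.993, 0.0]
wrist_force: [0.6, 1.1, -1.2]
finger_gap: 0.0854
grip_force: 0.0
```

```bash
cat > st.py <<'E'
from workcell import *
import numpy as np
s=get_state(); q=s["orientation"]; j=np.degrees(s["joint_pos"])
print("t",round(s["clock"],2),"tcp",(s["tcp_pos"]*1000).round(1),"psi",((2*np.degrees(np.arctan2(q[2],q[1]))-90)%360).round(2),"F",s["wrist_force"].round(1),"M",s["ft_torque"].round(3),"tau6",s["tau"][5].round(3),"gap",round(s["finger_gap"]*1000,1),"grip",round(s["grip_force"],1),"j6",j[5].round(1), "j1",j[0].round(1))
E
python3 st.py; python3 - <<'E'
from workcell import *
import cv2
r=read_camera("side"); cv2.imwrite("pics/s1.png",cv2.resize(r["image"][130:260,150:320,::-1],(680,520),interpolation=cv2.INTER_CUBIC))
E
```

```text
t 1.6 tcp [568.9 191.8 190.4] psi 103.81 F [ 0.6  1.1 -1.2] M [-0.042  0.001  0.025] tau6 -0.031 gap 85.4 grip 0.0 j6 -2.8 j1 11.0
```

View pics/s1.png

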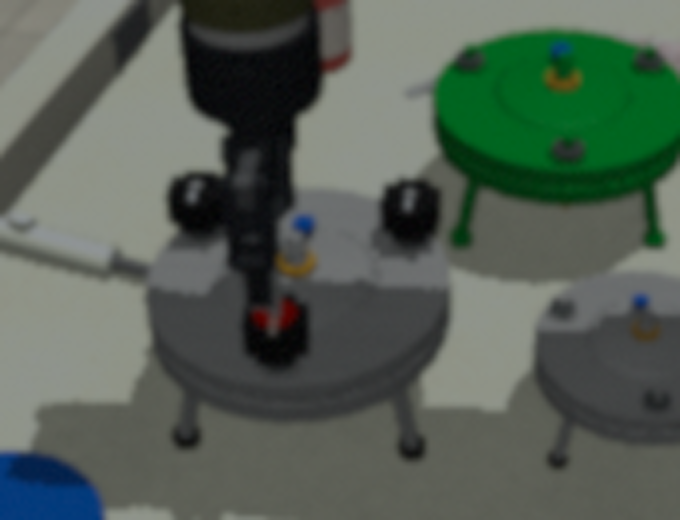

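The gripper is centred over the red knob (275,320). Next I go down and grip.

step_arm(
  deltas=[
    [-0.5, 0, -25, 0, 0, 0, 1],
    [0, 0, -25, 0, 0, 0, 1],
    [0, 0, -12, 0, 0, 0, 1],
    [0, 0, 0, 0, 0, 0, 0.2],
    [0, 0, 0, 0, 0, 0, -0.3],
  ],
)

```text
clock: 2.15
tcp_pos: [0.5672, 0.1936, 0.13]
orientation: [0.0, -0.122, 0.993, 0.0]
wrist_force: [-0.1, -0.4, 0.8]
finger_gap: 0.0592
grip_force: 0.0
```

step_arm(
  deltas=[
    [0, 0, 0, 0, 0, 0, -0.6],
    [0, 0, 0, 0, 0, 0, -0.6],
    [0, 0, 0, 0, 0, 0, -0.6],
    [0, 0, 0, 0, 0, 0, -0.6],
  ],
)

```text
clock: 2.55
tcp_pos: [0.5682, 0.1923, 0.1314]
orientation: [0.002, -0.121, 0.993, -0.001]
wrist_force: [-0.4, -5.0, 5.9]
finger_gap: 0.0391
grip_force: 61.6
```

```bash
python3 st.py
```

```text
t 2.55 tcp [568.2 192.3 131.4] psi 103.93 F [-0.4 -5.   5.9] M [-1.191  0.041  0.006] tau6 0.027 gap 39.1 grip 61.6 j6 -2.8 j1 11.1
```

step_arm(
  deltas=[
    [0, 0, 0, 0, 0, -4, -0.6],
    [0, 0, 0, 0, 0, -4, -0.6],
    [0, 0, 0, 0, 0, -4, -0.6],
  ],
)

```text
clock: 2.85
tcp_pos: [0.5682, 0.1925, 0.1314]
orientation: [0.002, -0.016, 1.0, -0.001]
wrist_force: [-0.3, -3.9, 5.8]
finger_gap: 0.0392
grip_force: 61.9
```

```bash
python3 st.py
```

```text
t 2.85 tcp [568.2 192.5 131.4] psi 91.78 F [-0.3 -3.9  5.8] M [-1.003  0.128  0.131] tau6 -0.618 gap 39.2 grip 61.9 j6 9.3 j1 11.1
```

step_arm(
  deltas=[
    [0, 0, 0, 0, 0, -4, -0.6],
    [0, 0, 0, 0, 0, -4, -0.6],
  ],
)

```text
clock: 3.05
tcp_pos: [0.5682, 0.1927, 0.1314]
orientation: [0.002, 0.054, 0.999, -0.0]
wrist_force: [-1.8, -3.2, 5.0]
finger_gap: 0.0389
grip_force: 61.8
```

```bash
python3 st.py
```

```text
t 3.05 tcp [568.2 192.7 131.4] psi 83.79 F [-1.8 -3.2  5. ] M [-0.876  0.147  0.105] tau6 -0.616 gap 38.9 grip 61.8 j6 17.3 j1 11.1
```

step_arm(
  deltas=[
    [0, 0, 0, 0, 0, -4, -0.6],
    [0, 0, 0, 0, 0, -4, -0.6],
  ],
)

```text
clock: 3.25
tcp_pos: [0.5682, 0.1929, 0.1314]
orientation: [0.002, 0.124, 0.992, -0.0]
wrist_force: [-0.4, -3.0, 4.8]
finger_gap: 0.0388
grip_force: 61.8
```

```bash
python3 st.py
```

```text
t 3.25 tcp [568.2 192.9 131.4] psi 75.8 F [-0.4 -3.   4.8] M [-0.715  0.168  0.131] tau6 -0.616 gap 38.8 grip 61.8 j6 25.3 j1 11.1
```

step_arm(
  deltas=[
    [0, 0, 0, 0, 0, -4, -0.6],
    [0, 0, 0, 0, 0, -4, -0.6],
  ],
)

```text
clock: 3.45
tcp_pos: [0.5682, 0.1931, 0.1314]
orientation: [0.002, 0.192, 0.981, 0.0]
wrist_force: [0.1, -2.5, 4.2]
finger_gap: 0.0392
grip_force: 61.8
```

```bash
python3 st.py
```

```text
t 3.45 tcp [568.2 193.1 131.4] psi 67.8 F [ 0.1 -2.5  4.2] M [-0.673  0.107  0.114] tau6 -0.615 gap 39.2 grip 61.8 j6 33.3 j1 11.1
```

step_arm(
  deltas=[
    [0, 0, 0, 0, 0, -4, -0.6],
    [0, 0, 0, 0, 0, -4, -0.6],
  ],
)

```text
clock: 3.65
tcp_pos: [0.5683, 0.1933, 0.1314]
orientation: [0.002, 0.26, 0.965, 0.0]
wrist_force: [0.7, -2.5, 5.8]
finger_gap: 0.0388
grip_force: 61.7
```

```bash
python3 st.py
```

```text
t 3.65 tcp [568.3 193.3 131.4] psi 59.81 F [ 0.7 -2.5  5.8] M [-0.544  0.134  0.1  ] tau6 -0.613 gap 38.8 grip 61.7 j6 41.3 j1 11.1
```

step_arm(
  deltas=[
    [0, 0, 0, 0, 0, -4, -0.6],
    [0, 0, 0, 0, 0, -4, -0.6],
  ],
)

```text
clock: 3.85
tcp_pos: [0.5684, 0.1935, 0.1314]
orientation: [0.002, 0.327, 0.945, 0.001]
wrist_force: [1.2, -1.0, 3.4]
finger_gap: 0.0391
grip_force: 61.7
```

```bash
python3 st.py
```

```text
t 3.85 tcp [568.4 193.5 131.4] psi 51.82 F [ 1.2 -1.   3.4] M [-0.471  0.142  0.12 ] tau6 -0.613 gap 39.1 grip 61.7 j6 49.3 j1 11.2
```

step_arm(
  deltas=[
    [0, 0, 0, 0, 0, -4, -0.6],
    [0, 0, 0, 0, 0, -4, -0.6],
  ],
)

```text
clock: 4.05
tcp_pos: [0.5685, 0.1936, 0.1314]
orientation: [0.002, 0.392, 0.92, 0.001]
wrist_force: [1.9, -0.8, 4.7]
finger_gap: 0.0392
grip_force: 61.7
```

```bash
python3 st.py
```

```text
t 4.05 tcp [568.5 193.6 131.4] psi 43.82 F [ 1.9 -0.8  4.7] M [-0.325  0.129  0.075] tau6 -0.609 gap 39.2 grip 61.7 j6 57.3 j1 11.2
```

step_arm(
  deltas=[
    [0, 0, 0, 0, 0, -4, -0.6],
    [0, 0, 0, 0, 0, -4, -0.6],
  ],
)

```text
clock: 4.25
tcp_pos: [0.5686, 0.1937, 0.1314]
orientation: [0.002, 0.455, 0.89, 0.001]
wrist_force: [2.2, -0.5, 2.9]
finger_gap: 0.0389
grip_force: 62.0
```

```bash
python3 st.py
```

```text
t 4.25 tcp [568.6 193.7 131.4] psi 35.84 F [ 2.2 -0.5  2.9] M [-0.209  0.195  0.359] tau6 -0.409 gap 38.9 grip 62.0 j6 65.3 j1 11.2
```

step_arm(
  deltas=[
    [0, 0, 0, 0, 0, -2, -0.6],
  ],
)

```text
clock: 4.35
tcp_pos: [0.5687, 0.1938, 0.1314]
orientation: [0.002, 0.47, 0.883, 0.001]
wrist_force: [2.1, -1.8, 4.1]
finger_gap: 0.0393
grip_force: 62.2
```

```bash
python3 st.py
```

```text
t 4.35 tcp [568.7 193.8 131.4] psi 33.89 F [ 2.1 -1.8  4.1] M [-0.176  0.223  0.35 ] tau6 0.244 gap 39.3 grip 62.2 j6 67.3 j1 11.2
```

step_arm(
  deltas=[
    [0, 0, 0, 0, 0, 0, 0.8],
    [0, 0, 0, 0, 0, 0, 0.8],
    [0, 0, 0, 0, 0, 0, 0.8],
    [0, 0, 30, 0, 0, 0, 0.8],
    [0, 0, 30, 0, 0, 0, 0.8],
  ],
)

```text
clock: 4.85
tcp_pos: [0.5658, 0.1932, 0.1888]
orientation: [-0.001, 0.469, 0.883, -0.001]
wrist_force: [0.9, -0.2, 0.4]
finger_gap: 0.0766
grip_force: 0.0
```

step_arm(
  deltas=[
    [24, -28, 0, 0, 0, -5.2, 0.8],
    [24, -28, 0, 0, 0, -5.2, 0.8],
    [24, -28, 0, 0, 0, -5.2, 0.8],
    [24, -28, 0, 0, 0, -5.2, 0.8],
    [0, 0, 0, 0, 0, 0, 0.8],
  ],
)

```text
clock: 5.35
tcp_pos: [0.6655, 0.0775, 0.1883]
orientation: [0.001, 0.624, 0.782, -0.0]
wrist_force: [-0.3, -0.5, -0.5]
finger_gap: 0.0769
grip_force: 0.0
```

```bash
python3 st.py; python3 - <<'E'
from workcell import *
import cv2
r=read_camera("side"); cv2.imwrite("pics/s2.png",cv2.resize(r["image"][130:260,150:320,::-1],(680,520),interpolation=cv2.INTER_CUBIC))
E
```

```text
t 5.35 tcp [665.5  77.5 188.3] psi 12.84 F [-0.3 -0.5 -0.5] M [ 0.006 -0.047  0.025] tau6 0.269 gap 76.9 grip 0.0 j6 77.0 j1 -0.2
```

View pics/s2.png

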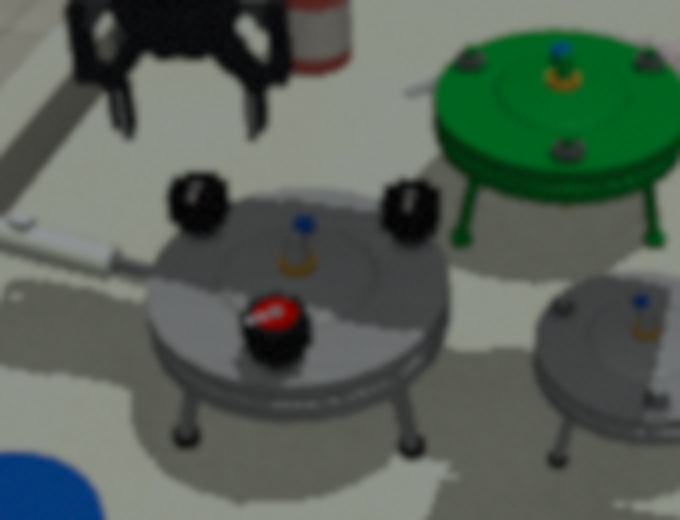

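Knob 1 has turned about 70°: its line now points left at (265,318). Gripper is over knob 2 (200,200), and I correct the position slightly on the way down.

step_arm(
  deltas=[
    [-1, 2.5, -20, 0, 0, 0, 0.8],
    [0, 0, -20, 0, 0, 0, 0.8],
    [0, 0, -18, 0, 0, 0, 0.8],
    [0, 0, 0, 0, 0, 0, 0.2],
    [0, 0, 0, 0, 0, 0, 0.1],
  ],
)

```text
clock: 5.9
tcp_pos: [0.6612, 0.0847, 0.1315]
orientation: [-0.0, 0.621, 0.784, -0.0]
wrist_force: [0.8, 0.9, 1.0]
finger_gap: 0.0492
grip_force: 0.0
```

```bash
python3 st.py
```

```text
t 5.9 tcp [661.2  84.7 131.5] psi 13.26 F [0.8 0.9 1. ] M [-0.015  0.015  0.026] tau6 -0.004 gap 49.2 grip 0.0 j6 77.1 j1 0.4
```

step_arm(
  deltas=[
    [0, 0, 0, 0, 0, 0, 0.1],
  ],
)

```text
clock: 6.0
tcp_pos: [0.6625, 0.0845, 0.1328]
orientation: [0.001, 0.621, 0.784, 0.001]
wrist_force: [-0.1, 0.1, -0.1]
finger_gap: 0.047
grip_force: 0.0
```

```bash
python3 st.py
```

```text
t 6.0 tcp [662.5  84.5 132.8] psi 13.23 F [-0.1  0.1 -0.1] M [ 0.038  0.015 -0.029] tau6 -0.003 gap 47.0 grip 0.0 j6 77.1 j1 0.4
```

step_arm(
  deltas=[
    [1, -3.5, -2, 0, 0, 0, 0.1],
    [0, 0, 0, 0, 0, 0, 0.1],
    [0, 0, 0, 0, 0, 0, 0.1],
  ],
)

```text
clock: 6.3
tcp_pos: [0.6632, 0.0801, 0.1298]
orientation: [0.0, 0.621, 0.783, 0.0]
wrist_force: [0.1, 0.2, -0.2]
finger_gap: 0.0468
grip_force: 0.0
```

```bash
python3 st.py
```

```text
t 6.3 tcp [663.2  80.1 129.8] psi 13.16 F [ 0.1  0.2 -0.2] M [-0.032 -0.016  0.021] tau6 -0.005 gap 46.8 grip 0.0 j6 76.9 j1 0.0
```

step_arm(
  deltas=[
    [1, 0.5, 0, 0, 0, 0, -0.6],
    [0, 0, 0, 0, 0, 0, -0.6],
    [0, 0, 0, 0, 0, 0, -0.6],
  ],
)

```text
clock: 6.6
tcp_pos: [0.6658, 0.0808, 0.1308]
orientation: [0.002, 0.621, 0.784, 0.001]
wrist_force: [3.5, -0.2, 5.2]
finger_gap: 0.0394
grip_force: 60.1
```

```bash
python3 st.py
```

```text
t 6.6 tcp [665.8  80.8 130.8] psi 13.17 F [ 3.5 -0.2  5.2] M [ 0.094 -0.691  0.048] tau6 0.015 gap 39.4 grip 60.1 j6 76.9 j1 0.1
```

step_arm(
  deltas=[
    [0, 0, 0, 0, 0, -4, -0.6],
    [0, 0, 0, 0, 0, -4, -0.6],
  ],
)

```text
clock: 6.8
tcp_pos: [0.6657, 0.0808, 0.1309]
orientation: [0.002, 0.675, 0.737, 0.001]
wrist_force: [4.0, 0.3, 5.4]
finger_gap: 0.0393
grip_force: 59.5
```

```bash
python3 st.py
```

```text
t 6.8 tcp [665.7  80.8 130.9] psi 5.02 F [4.  0.3 5.4] M [ 0.017 -0.706  0.166] tau6 -0.636 gap 39.3 grip 59.5 j6 85.0 j1 0.1
```

step_arm(
  deltas=[
    [0, 0, 0, 0, 0, -4, -0.6],
    [0, 0, 0, 0, 0, -4, -0.6],
  ],
)

```text
clock: 7.0
tcp_pos: [0.6657, 0.0808, 0.1309]
orientation: [0.002, 0.725, 0.688, 0.002]
wrist_force: [3.5, -0.7, 5.4]
finger_gap: 0.0397
grip_force: 59.5
```

```bash
python3 st.py
```

```text
t 7.0 tcp [665.7  80.8 130.9] psi 357.02 F [ 3.5 -0.7  5.4] M [ 0.053 -0.697  0.123] tau6 -0.614 gap 39.7 grip 59.5 j6 93.0 j1 0.1
```

step_arm(
  deltas=[
    [0, 0, 0, 0, 0, -3, -0.6],
    [0, 0, 0, 0, 0, -3, -0.6],
  ],
)

```text
clock: 7.2
tcp_pos: [0.6656, 0.0808, 0.1309]
orientation: [0.001, 0.76, 0.65, 0.002]
wrist_force: [3.2, 0.5, 5.2]
finger_gap: 0.0393
grip_force: 59.6
```

```bash
python3 st.py
```

```text
t 7.2 tcp [665.6  80.8 130.9] psi 351.06 F [3.2 0.5 5.2] M [ 0.066 -0.682  0.07 ] tau6 -0.428 gap 39.3 grip 59.6 j6 99.0 j1 0.1
```

step_arm(
  deltas=[
    [0, 0, 0, 0, 0, -4, -0.6],
    [0, 0, 0, 0, 0, -4, -0.6],
  ],
)

```text
clock: 7.4
tcp_pos: [0.6656, 0.0808, 0.1309]
orientation: [0.001, 0.804, 0.595, 0.002]
wrist_force: [3.3, 0.1, 5.6]
finger_gap: 0.0395
grip_force: 59.6
```

```bash
python3 st.py
```

```text
t 7.4 tcp [665.6  80.8 130.9] psi 343.02 F [3.3 0.1 5.6] M [-0.01  -0.659  0.113] tau6 -0.592 gap 39.5 grip 59.6 j6 107.0 j1 0.1
```

step_arm(
  deltas=[
    [0, 0, 0, 0, 0, -4, -0.6],
    [0, 0, 0, 0, 0, -4, -0.6],
  ],
)

```text
clock: 7.6
tcp_pos: [0.6655, 0.0809, 0.1309]
orientation: [0.001, 0.843, 0.538, 0.002]
wrist_force: [4.3, -0.7, 5.9]
finger_gap: 0.0395
grip_force: 58.6
```

```bash
python3 st.py
```

```text
t 7.6 tcp [665.5  80.9 130.9] psi 335.06 F [ 4.3 -0.7  5.9] M [ 0.079 -0.421  0.437] tau6 -0.293 gap 39.5 grip 58.6 j6 115.0 j1 0.1
```

step_arm(
  deltas=[
    [0, 0, 0, 0, 0, 0, 0.8],
    [0, 0, 0, 0, 0, 0, 0.8],
    [0, 0, 0, 0, 0, 0, 0.8],
    [0, 0, 30, 0, 0, 0, 0.8],
    [0, 0, 30, 0, 0, 0, 0.8],
  ],
)

```text
clock: 8.1
tcp_pos: [0.6624, 0.0808, 0.188]
orientation: [-0.001, 0.842, 0.539, -0.002]
wrist_force: [-0.7, -0.3, 0.6]
finger_gap: 0.0768
grip_force: 0.0
```

step_arm(
  deltas=[
    [-29, -5.6, 0, 0, 0, 6.6, 0.8],
    [-29, -5.6, 0, 0, 0, 6.6, 0.8],
    [-29, -5.6, 0, 0, 0, 6.6, 0.8],
    [-29, -5.6, 0, 0, 0, 6.6, 0.8],
    [-29, -5.6, 0, 0, 0, 6.6, 0.8],
  ],
)

```text
clock: 8.6
tcp_pos: [0.5171, 0.0527, 0.1888]
orientation: [-0.0, 0.653, 0.758, -0.0]
wrist_force: [0.1, -0.3, -0.4]
finger_gap: 0.0769
grip_force: 0.0
```

step_arm(
  deltas=[
    [0, 0, 0, 0, 0, 0, 0.8],
    [0, 0, 0, 0, 0, 0, 0.8],
    [0, 0, 0, 0, 0, 0, 0.8],
  ],
)

```text
clock: 8.9
tcp_pos: [0.5198, 0.0529, 0.1894]
orientation: [0.0, 0.655, 0.756, 0.0]
wrist_force: [-0.1, -0.7, -0.3]
finger_gap: 0.0768
grip_force: 0.0
```

```bash
python3 st.py; python3 - <<'E'
from workcell import *
import cv2
r=read_camera("side"); cv2.imwrite("pics/s3.png",cv2.resize(r["image"][130:260,150:320,::-1],(680,520),interpolation=cv2.INTER_CUBIC))
E
```

```text
t 8.9 tcp [519.8  52.9 189.4] psi 8.14 F [-0.1 -0.7 -0.3] M [-0.021 -0.019 -0.028] tau6 0.0 gap 76.8 grip 0.0 j6 78.9 j1 -3.0
```

View pics/s3.png

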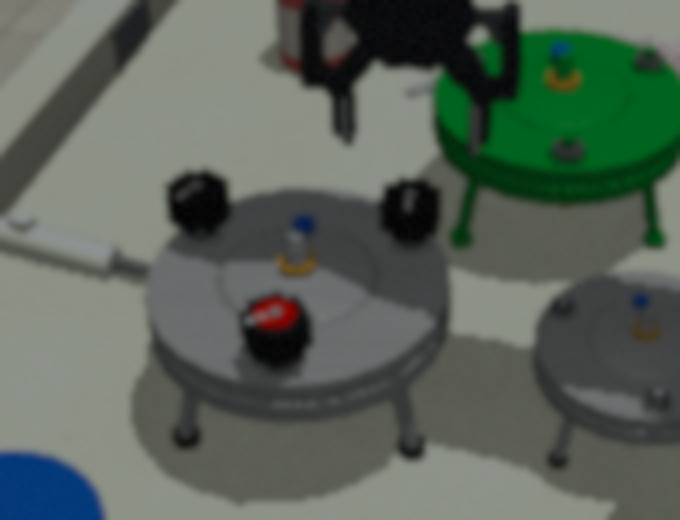

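Knob 2's line has turned at (195,190). The gripper is above knob 3 (410,205), at the estimated position.

step_arm(
  deltas=[
    [0.5, 0.5, -20, 0, 0, 0, 0.8],
    [0, 0, -20, 0, 0, 0, 0.8],
    [0, 0, -18, 0, 0, 0, 0.8],
    [0, 0, 0, 0, 0, 0, 0.2],
    [0, 0, 0, 0, 0, 0, 0.1],
  ],
)

```text
clock: 9.45
tcp_pos: [0.5199, 0.0534, 0.1312]
orientation: [-0.0, 0.655, 0.756, -0.0]
wrist_force: [0.6, 0.0, -0.4]
finger_gap: 0.0493
grip_force: 0.0
```

step_arm(
  deltas=[
    [0, 0, 0, 0, 0, 0, 0.1],
    [0, 0, 0, 0, 0, 0, -0.6],
    [0, 0, 0, 0, 0, 0, -0.6],
    [0, 0, 0, 0, 0, 0, -0.6],
  ],
)

```text
clock: 9.85
tcp_pos: [0.5211, 0.0534, 0.1327]
orientation: [0.001, 0.655, 0.756, 0.001]
wrist_force: [2.3, 0.6, 4.8]
finger_gap: 0.0392
grip_force: 61.3
```

```bash
python3 st.py
```

```text
t 9.85 tcp [521.1  53.4 132.7] psi 8.17 F [2.3 0.6 4.8] M [ 0.183 -0.495 -0.065] tau6 -0.082 gap 39.2 grip 61.3 j6 78.9 j1 -2.9
```

step_arm(
  deltas=[
    [0, 0, 0, 0, 0, -4, -0.6],
    [0, 0, 0, 0, 0, -4, -0.6],
    [0, 0, 0, 0, 0, -4, -0.6],
  ],
)

```text
clock: 10.15
tcp_pos: [0.5211, 0.0534, 0.1327]
orientation: [0.001, 0.731, 0.682, 0.001]
wrist_force: [2.7, 0.9, 5.4]
finger_gap: 0.0391
grip_force: 61.4
```

```bash
python3 st.py
```

```text
t 10.15 tcp [521.1  53.4 132.7] psi 356.03 F [2.7 0.9 5.4] M [ 0.169 -0.538  0.067] tau6 -0.614 gap 39.1 grip 61.4 j6 91.0 j1 -2.9
```

step_arm(
  deltas=[
    [0, 0, 0, 0, 0, -4, -0.6],
    [0, 0, 0, 0, 0, -4, -0.6],
  ],
)

```text
clock: 10.35
tcp_pos: [0.5211, 0.0534, 0.1327]
orientation: [0.001, 0.777, 0.63, 0.002]
wrist_force: [2.2, 0.5, 5.7]
finger_gap: 0.039
grip_force: 61.5
```

```bash
python3 st.py
```

```text
t 10.35 tcp [521.1  53.4 132.7] psi 348.03 F [2.2 0.5 5.7] M [ 0.121 -0.49   0.157] tau6 -0.613 gap 39.0 grip 61.5 j6 99.0 j1 -2.9
```

step_arm(
  deltas=[
    [0, 0, 0, 0, 0, -4, -0.6],
    [0, 0, 0, 0, 0, -4, -0.6],
  ],
)

```text
clock: 10.55
tcp_pos: [0.521, 0.0534, 0.1327]
orientation: [0.001, 0.819, 0.574, 0.002]
wrist_force: [2.8, 1.5, 5.8]
finger_gap: 0.0391
grip_force: 61.5
```

```bash
python3 st.py
```

```text
t 10.55 tcp [521.   53.4 132.7] psi 340.04 F [2.8 1.5 5.8] M [ 0.106 -0.535  0.059] tau6 -0.613 gap 39.1 grip 61.5 j6 107.0 j1 -2.9
```

step_arm(
  deltas=[
    [0, 0, 0, 0, 0, -4, -0.6],
    [0, 0, 0, 0, 0, -4, -0.6],
  ],
)

```text
clock: 10.75
tcp_pos: [0.521, 0.0535, 0.1327]
orientation: [0.001, 0.857, 0.515, 0.002]
wrist_force: [1.9, 1.5, 4.9]
finger_gap: 0.0389
grip_force: 61.6
```

```bash
python3 st.py
```

```text
t 10.75 tcp [521.   53.5 132.7] psi 332.04 F [1.9 1.5 4.9] M [ 0.139 -0.486  0.152] tau6 -0.613 gap 38.9 grip 61.6 j6 115.0 j1 -2.9
```

step_arm(
  deltas=[
    [0, 0, 0, 0, 0, -4, -0.6],
    [0, 0, 0, 0, 0, -4, -0.6],
  ],
)

```text
clock: 10.95
tcp_pos: [0.521, 0.0534, 0.1327]
orientation: [0.001, 0.891, 0.454, 0.002]
wrist_force: [2.0, 1.2, 5.4]
finger_gap: 0.0389
grip_force: 61.6
```

```bash
python3 st.py
```

```text
t 10.95 tcp [521.   53.4 132.7] psi 324.04 F [2.  1.2 5.4] M [ 0.165 -0.399  0.13 ] tau6 -0.613 gap 38.9 grip 61.6 j6 123.0 j1 -2.9
```

step_arm(
  deltas=[
    [0, 0, 0, 0, 0, -4, -0.6],
    [0, 0, 0, 0, 0, -4, -0.6],
  ],
)

```text
clock: 11.15
tcp_pos: [0.521, 0.0535, 0.1328]
orientation: [0.001, 0.92, 0.391, 0.002]
wrist_force: [2.7, 1.8, 5.1]
finger_gap: 0.0391
grip_force: 61.6
```

```bash
python3 st.py
```

```text
t 11.15 tcp [521.   53.5 132.8] psi 316.04 F [2.7 1.8 5.1] M [ 0.163 -0.433  0.078] tau6 -0.613 gap 39.1 grip 61.6 j6 131.0 j1 -2.9
```

step_arm(
  deltas=[
    [0, 0, 0, 0, 0, -4, -0.6],
    [0, 0, 0, 0, 0, -4, -0.6],
  ],
)

```text
clock: 11.35
tcp_pos: [0.521, 0.0535, 0.1327]
orientation: [0.001, 0.945, 0.326, 0.002]
wrist_force: [2.7, 1.2, 5.5]
finger_gap: 0.0389
grip_force: 61.6
```

```bash
python3 st.py
```

```text
t 11.35 tcp [521.   53.5 132.7] psi 308.04 F [2.7 1.2 5.5] M [ 0.19  -0.442  0.149] tau6 -0.613 gap 38.9 grip 61.6 j6 139.0 j1 -2.9
```

step_arm(
  deltas=[
    [0, 0, 0, 0, 0, -4, -0.6],
    [0, 0, 0, 0, 0, -4, -0.6],
  ],
)

```text
clock: 11.55
tcp_pos: [0.521, 0.0535, 0.1327]
orientation: [0.0, 0.966, 0.259, 0.002]
wrist_force: [2.3, 1.3, 4.6]
finger_gap: 0.039
grip_force: 61.6
```

```bash
python3 st.py
```

```text
t 11.55 tcp [521.   53.5 132.7] psi 300.04 F [2.3 1.3 4.6] M [ 0.128 -0.39   0.077] tau6 -0.612 gap 39.0 grip 61.6 j6 147.0 j1 -2.9
```

step_arm(
  deltas=[
    [0, 0, 0, 0, 0, -4, -0.6],
    [0, 0, 0, 0, 0, -4, -0.6],
  ],
)

```text
clock: 11.75
tcp_pos: [0.521, 0.0535, 0.1327]
orientation: [0.0, 0.982, 0.191, 0.002]
wrist_force: [2.4, 1.6, 5.9]
finger_gap: 0.0394
grip_force: 61.6
```

```bash
python3 st.py
```

```text
t 11.75 tcp [521.   53.5 132.7] psi 292.04 F [2.4 1.6 5.9] M [ 0.185 -0.433  0.135] tau6 -0.61 gap 39.4 grip 61.6 j6 155.0 j1 -2.9
```

step_arm(
  deltas=[
    [0, 0, 0, 0, 0, -4, -0.6],
    [0, 0, 0, 0, 0, -4, -0.6],
  ],
)

```text
clock: 11.95
tcp_pos: [0.5209, 0.0536, 0.1327]
orientation: [0.0, 0.992, 0.122, 0.002]
wrist_force: [2.5, 0.6, 5.9]
finger_gap: 0.0389
grip_force: 61.6
```

```bash
python3 st.py
```

```text
t 11.95 tcp [520.9  53.6 132.7] psi 284.06 F [2.5 0.6 5.9] M [ 0.443 -0.149  0.318] tau6 -0.383 gap 38.9 grip 61.6 j6 163.0 j1 -2.9
```

step_arm(
  deltas=[
    [0, 0, 0, 0, 0, -2, -0.6],
  ],
)

```text
clock: 12.05
tcp_pos: [0.5209, 0.0536, 0.1328]
orientation: [-0.0, 0.994, 0.105, 0.002]
wrist_force: [2.5, 1.1, 6.7]
finger_gap: 0.0392
grip_force: 61.6
```

```bash
python3 st.py
```

```text
t 12.05 tcp [520.9  53.6 132.8] psi 282.11 F [2.5 1.1 6.7] M [ 0.473 -0.168  0.474] tau6 0.259 gap 39.2 grip 61.6 j6 165.0 j1 -2.9
```

step_arm(
  deltas=[
    [0, 0, 0, 0, 0, 0, 0.8],
    [0, 0, 0, 0, 0, 0, 0.8],
    [0, 0, 0, 0, 0, 0, 0.8],
    [0, 0, 30, 0, 0, 0, 0.8],
    [0, 0, 30, 0, 0, 0, 0.8],
  ],
)

```text
clock: 12.55
tcp_pos: [0.518, 0.0533, 0.1907]
orientation: [-0.0, 0.994, 0.106, -0.002]
wrist_force: [0.5, 0.6, 0.7]
finger_gap: 0.0766
grip_force: 0.0
```

step_arm(
  deltas=[
    [3.4, 10, 0, 0, 0, 8, 0.8],
    [3.4, 10, 0, 0, 0, 8, 0.8],
    [3.4, 10, 0, 0, 0, 8, 0.8],
    [3.4, 10, 0, 0, 0, 8, 0.8],
    [3.4, 10, 0, 0, 0, 8, 0.8],
  ],
)

```text
clock: 13.05
tcp_pos: [0.5361, 0.1036, 0.1909]
orientation: [-0.0, 0.897, 0.442, -0.001]
wrist_force: [-0.3, -0.4, 0.9]
finger_gap: 0.077
grip_force: 0.0
```

step_arm(
  deltas=[
    [3.4, 10, 0, 0, 0, 8, 0.8],
    [3.4, 10, 0, 0, 0, 8, 0.8],
    [3.4, 10, 0, 0, 0, 8, 0.8],
    [3.4, 10, 0, 0, 0, 8, 0.8],
    [3.4, 10, 0, 0, 0, 8, 0.8],
  ],
)

```text
clock: 13.55
tcp_pos: [0.5531, 0.1536, 0.1908]
orientation: [-0.0, 0.691, 0.723, -0.001]
wrist_force: [-0.1, -0.3, 0.9]
finger_gap: 0.0767
grip_force: 0.0
```

step_arm(
  deltas=[
    [3.4, 10, 0, 0, 0, 8, 0.8],
    [3.4, 10, 0, 0, 0, 8, 0.8],
    [3.4, 10, 0, 0, 0, 8, 0.8],
    [3.4, 10, 0, 0, 0, 8, 0.8],
    [0, 0, 0, 0, 0, 0, 0.8],
  ],
)

```text
clock: 14.05
tcp_pos: [0.5669, 0.1941, 0.1907]
orientation: [-0.0, 0.467, 0.884, -0.0]
wrist_force: [0.7, -0.1, -0.3]
finger_gap: 0.0768
grip_force: 0.0
```

step_arm(
  deltas=[
    [0, 0, 0, 0, 0, 0, 0.8],
    [0, 0, 0, 0, 0, 0, 0.8],
  ],
)

```text
clock: 14.25
tcp_pos: [0.5667, 0.1929, 0.1911]
orientation: [-0.0, 0.469, 0.883, -0.0]
wrist_force: [-0.0, 0.4, 0.9]
finger_gap: 0.0771
grip_force: 0.0
```

```bash
python3 st.py
```

```text
t 14.25 tcp [566.7 192.9 191.1] psi 34.03 F [-0.   0.4  0.9] M [-0.02   0.014 -0.026] tau6 0.014 gap 77.1 grip 0.0 j6 67.1 j1 11.1
```

step_arm(
  deltas=[
    [1.5, 0.6, -20, 0, 0, 0, 0.8],
    [0, 0, -20, 0, 0, 0, 0.8],
    [0, 0, -20, 0, 0, 0, 0.8],
    [0, 0, 0, 0, 0, 0, 0.2],
    [0, 0, 0, 0, 0, 0, 0.1],
  ],
)

```text
clock: 14.75
tcp_pos: [0.5683, 0.1935, 0.1315]
orientation: [-0.0, 0.469, 0.883, -0.0]
wrist_force: [0.1, 0.4, 0.3]
finger_gap: 0.0492
grip_force: 0.0
```

step_arm(
  deltas=[
    [0, 0, 0, 0, 0, 0, 0.1],
    [0, 0, 0, 0, 0, 0, -0.6],
    [0, 0, 0, 0, 0, 0, -0.6],
    [0, 0, 0, 0, 0, 0, -0.6],
  ],
)

```text
clock: 15.15
tcp_pos: [0.5689, 0.1936, 0.1332]
orientation: [0.001, 0.468, 0.884, 0.0]
wrist_force: [-3.1, -1.9, 5.9]
finger_gap: 0.0403
grip_force: 60.8
```

```bash
python3 st.py
```

```text
t 15.15 tcp [568.9 193.6 133.2] psi 34.14 F [-3.1 -1.9  5.9] M [-0.427  0.699 -0.058] tau6 -0.035 gap 40.3 grip 60.8 j6 67.0 j1 11.2
```

step_arm(
  deltas=[
    [0, 0, 0, 0, 0, -5.9, -0.6],
    [0, 0, 0, 0, 0, -5.9, -0.6],
    [0, 0, 0, 0, 0, -5.9, -0.6],
    [0, 0, 0, 0, 0, -5.9, -0.6],
    [0, 0, 0, 0, 0, -5.9, -0.6],
  ],
)

```text
clock: 15.65
tcp_pos: [0.5694, 0.1938, 0.1333]
orientation: [0.001, 0.679, 0.734, 0.001]
wrist_force: [0.5, -1.9, 4.3]
finger_gap: 0.0398
grip_force: 63.2
```

```bash
python3 st.py
```

```text
t 15.65 tcp [569.4 193.8 133.3] psi 4.46 F [ 0.5 -1.9  4.3] M [-0.189  0.527  0.413] tau6 -0.655 gap 39.8 grip 63.2 j6 96.7 j1 11.2
```

step_arm(
  deltas=[
    [0, 0, 0, 0, 0, -5.9, -0.6],
    [0, 0, 0, 0, 0, -5.9, -0.6],
    [0, 0, 0, 0, 0, -5.9, -0.6],
    [0, 0, 0, 0, 0, -5.9, -0.6],
    [0, 0, 0, 0, 0, -5.9, -0.6],
  ],
)

```text
clock: 16.15
tcp_pos: [0.57, 0.1938, 0.1333]
orientation: [0.001, 0.844, 0.537, 0.002]
wrist_force: [1.5, -1.9, 2.9]
finger_gap: 0.04
grip_force: 63.2
```

step_arm(
  deltas=[
    [0, 0, 0, 0, 0, -5.9, -0.6],
    [0, 0, 0, 0, 0, -5.9, -0.6],
    [0, 0, 0, 0, 0, -5.9, -0.6],
    [0, 0, 0, 0, 0, -5.9, -0.6],
    [0, 0, 0, 0, 0, -5.9, -0.6],
  ],
)

```text
clock: 16.65
tcp_pos: [0.5705, 0.1934, 0.1333]
orientation: [0.001, 0.953, 0.304, 0.002]
wrist_force: [2.0, -4.6, 2.7]
finger_gap: 0.04
grip_force: 63.3
```

```bash
python3 st.py
```

```text
t 16.65 tcp [570.5 193.4 133.3] psi 305.43 F [ 2.  -4.6  2.7] M [-0.303 -0.188  0.444] tau6 -0.626 gap 40.0 grip 63.3 j6 155.7 j1 11.1
```

step_arm(
  deltas=[
    [0, 0, 0, 0, 0, 0, 0.8],
    [0, 0, 0, 0, 0, 0, 0.8],
    [0, 0, 0, 0, 0, 0, 0.8],
    [0, 0, 30, 0, 0, 0, 0.8],
    [0, 0, 30, 0, 0, 0, 0.8],
  ],
)

```text
clock: 17.15
tcp_pos: [0.5675, 0.194, 0.1909]
orientation: [-0.0, 0.952, 0.307, -0.002]
wrist_force: [0.0, 0.1, -0.7]
finger_gap: 0.0767
grip_force: 0.0
```

step_arm(
  deltas=[
    [6.5, -7.5, 0, 0, 0, 8, 0.8],
    [6.5, -7.5, 0, 0, 0, 8, 0.8],
    [6.5, -7.5, 0, 0, 0, 8, 0.8],
    [6.5, -7.5, 0, 0, 0, 8, 0.8],
    [6.5, -7.5, 0, 0, 0, 8, 0.8],
  ],
)

```text
clock: 17.65
tcp_pos: [0.6011, 0.1564, 0.1913]
orientation: [-0.0, 0.787, 0.616, -0.0]
wrist_force: [0.8, -0.5, 0.2]
finger_gap: 0.077
grip_force: 0.0
```

step_arm(
  deltas=[
    [6.5, -7.5, 0, 0, 0, 8, 0.8],
    [6.5, -7.5, 0, 0, 0, 8, 0.8],
    [6.5, -7.5, 0, 0, 0, 8, 0.8],
    [6.5, -7.5, 0, 0, 0, 8, 0.8],
    [6.5, -7.5, 0, 0, 0, 8, 0.8],
  ],
)

```text
clock: 18.15
tcp_pos: [0.6337, 0.1189, 0.1912]
orientation: [-0.0, 0.529, 0.848, 0.0]
wrist_force: [-0.9, 0.3, -1.1]
finger_gap: 0.0768
grip_force: 0.0
```

step_arm(
  deltas=[
    [6.5, -7.5, 0, 0, 0, 8, 0.8],
    [6.5, -7.5, 0, 0, 0, 8, 0.8],
    [6.5, -7.5, 0, 0, 0, 8, 0.8],
    [6.5, -7.5, 0, 0, 0, 8, 0.8],
    [6.5, -7.5, 0, 0, 0, 8, 0.8],
  ],
)

```text
clock: 18.65
tcp_pos: [0.6662, 0.0814, 0.1912]
orientation: [-0.0, 0.207, 0.978, 0.0]
wrist_force: [0.3, -0.9, 0.4]
finger_gap: 0.0771
grip_force: 0.0
```

step_arm(
  deltas=[
    [0, 0, 0, 0, 0, 0, 0.8],
    [0, 0, 0, 0, 0, 0, 0.8],
    [0, 0, 0, 0, 0, 0, 0.8],
  ],
)

```text
clock: 18.95
tcp_pos: [0.6657, 0.0819, 0.1913]
orientation: [-0.0, 0.211, 0.977, 0.0]
wrist_force: [0.1, 0.6, 0.8]
finger_gap: 0.0769
grip_force: 0.0
```

```bash
python3 st.py; python3 - <<'E'
from workcell import *
import cv2,numpy as np
o=[]
for n,(y,x) in(("top",(136,206)),("side",(165,180))):
    r=read_camera(n); np.savez(n+"2.npz",**r); o.append(cv2.resize(r["image"][y:y+72,x:x+82,::-1],(400,351),interpolation=cv2.INTER_CUBIC))
cv2.imwrite("pics/c2.png",np.hstack(o))
E
```

```text
t 18.95 tcp [665.7  81.9 191.3] psi 65.59 F [0.1 0.6 0.8] M [-0.018 -0.028  0.025] tau6 0.015 gap 76.9 grip 0.0 j6 24.6 j1 0.2
```

View pics/c2.png

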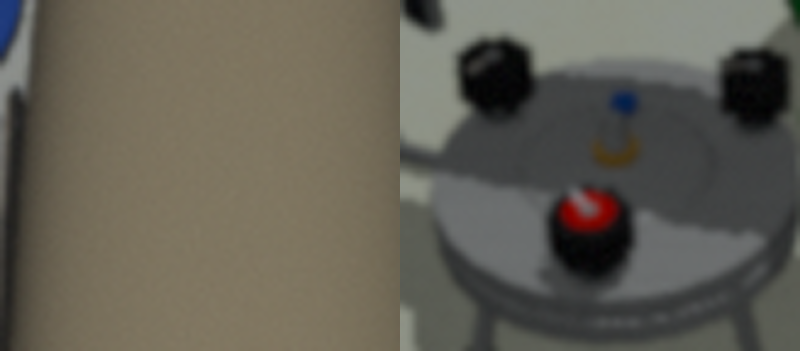

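In the side crop knob 1's line now points up-left, from (590,210) to (572,190), which is about −50° as expected. The top view is hidden by the arm. Next is knob 2.

step_arm(
  deltas=[
    [-0.5, -0.8, -20, 0, 0, -0.6, 0.8],
    [0, 0, -20, 0, 0, 0, 0.8],
    [0, 0, -20, 0, 0, 0, 0.8],
    [0, 0, 0, 0, 0, 0, 0.2],
    [0, 0, 0, 0, 0, 0, 0.1],
  ],
)

```text
clock: 19.55
tcp_pos: [0.6652, 0.0809, 0.1315]
orientation: [-0.0, 0.216, 0.976, -0.0]
wrist_force: [0.3, 1.4, 1.1]
finger_gap: 0.0491
grip_force: 0.0
```

step_arm(
  deltas=[
    [0, 0, 0, 0, 0, 0, 0.1],
    [0, 0, 0, 0, 0, 0, -0.6],
    [0, 0, 0, 0, 0, 0, -0.6],
    [0, 0, 0, 0, 0, 0, -0.6],
  ],
)

```text
clock: 19.95
tcp_pos: [0.6665, 0.0808, 0.1333]
orientation: [0.001, 0.216, 0.976, 0.001]
wrist_force: [-1.6, 0.6, 5.7]
finger_gap: 0.0393
grip_force: 61.2
```

```bash
python3 st.py
```

```text
t 19.95 tcp [666.5  80.8 133.3] psi 65.08 F [-1.6  0.6  5.7] M [0.097 0.22  0.014] tau6 -0.002 gap 39.3 grip 61.2 j6 25.0 j1 0.1
```

step_arm(
  deltas=[
    [0, 0, 0, 0, 0, -5.9, -0.6],
    [0, 0, 0, 0, 0, -5.9, -0.6],
    [0, 0, 0, 0, 0, -5.9, -0.6],
    [0, 0, 0, 0, 0, -5.9, -0.6],
    [0, 0, 0, 0, 0, -5.9, -0.6],
  ],
)

```text
clock: 20.45
tcp_pos: [0.6662, 0.0805, 0.1333]
orientation: [0.001, 0.459, 0.889, 0.001]
wrist_force: [-2.0, -1.4, 7.4]
finger_gap: 0.0392
grip_force: 62.9
```

```bash
python3 st.py
```

```text
t 20.45 tcp [666.2  80.5 133.3] psi 35.37 F [-2.  -1.4  7.4] M [-0.024  0.464  0.464] tau6 -0.653 gap 39.2 grip 62.9 j6 54.7 j1 0.1
```

step_arm(
  deltas=[
    [0, 0, 0, 0, 0, -5.9, -0.6],
    [0, 0, 0, 0, 0, -5.9, -0.6],
    [0, 0, 0, 0, 0, -5.9, -0.6],
    [0, 0, 0, 0, 0, -5.9, -0.6],
    [0, 0, 0, 0, 0, -5.9, -0.6],
  ],
)

```text
clock: 20.95
tcp_pos: [0.6659, 0.0804, 0.1333]
orientation: [0.001, 0.67, 0.742, 0.0]
wrist_force: [-3.6, -1.4, 7.2]
finger_gap: 0.039
grip_force: 63.0
```

step_arm(
  deltas=[
    [0, 0, 0, 0, 0, -5.9, -0.6],
    [0, 0, 0, 0, 0, -5.9, -0.6],
    [0, 0, 0, 0, 0, -5.9, -0.6],
    [0, 0, 0, 0, 0, -5.9, -0.6],
    [0, 0, 0, 0, 0, -5.9, -0.6],
  ],
)

```text
clock: 21.45
tcp_pos: [0.6655, 0.0804, 0.1333]
orientation: [0.001, 0.837, 0.547, 0.0]
wrist_force: [-5.4, -1.6, 8.5]
finger_gap: 0.0398
grip_force: 63.1
```

```bash
python3 st.py
```

```text
t 21.45 tcp [665.5  80.4 133.3] psi 336.38 F [-5.4 -1.6  8.5] M [-0.06   0.689  0.403] tau6 -0.626 gap 39.8 grip 63.1 j6 113.7 j1 0.1
```

step_arm(
  deltas=[
    [0, 0, 0, 0, 0, 0, 0.8],
    [0, 0, 0, 0, 0, 0, 0.8],
    [0, 0, 0, 0, 0, 0, 0.8],
    [0, 0, 30, 0, 0, 0, 0.8],
    [0, 0, 30, 0, 0, 0, 0.8],
  ],
)

```text
clock: 21.95
tcp_pos: [0.6647, 0.0807, 0.1904]
orientation: [-0.001, 0.836, 0.549, -0.001]
wrist_force: [1.0, -1.4, -0.6]
finger_gap: 0.0768
grip_force: 0.0
```

step_arm(
  deltas=[
    [-28.9, -5.5, 0, 0, 0, 7.15, 0.8],
    [-28.9, -5.5, 0, 0, 0, 7.15, 0.8],
    [-28.9, -5.5, 0, 0, 0, 7.15, 0.8],
    [-28.9, -5.5, 0, 0, 0, 7.15, 0.8],
    [-28.9, -5.5, 0, 0, 0, 7.15, 0.8],
  ],
)

```text
clock: 22.45
tcp_pos: [0.52, 0.053, 0.1912]
orientation: [0.0, 0.625, 0.781, 0.0]
wrist_force: [-0.7, -0.9, 0.0]
finger_gap: 0.0767
grip_force: 0.0
```

step_arm(
  deltas=[
    [0, 0, 0, 0, 0, 0, 0.8],
    [0, 0, 0, 0, 0, 0, 0.8],
    [0, 0, 0, 0, 0, 0, 0.8],
  ],
)

```text
clock: 22.75
tcp_pos: [0.5223, 0.0532, 0.1916]
orientation: [0.001, 0.627, 0.779, 0.0]
wrist_force: [0.1, -0.1, 0.1]
finger_gap: 0.0769
grip_force: 0.0
```

```bash
python3 st.py
```

```text
t 22.75 tcp [522.3  53.2 191.6] psi 12.3 F [ 0.1 -0.1  0.1] M [-0.03   0.001  0.013] tau6 -0.001 gap 76.9 grip 0.0 j6 74.7 j1 -3.0
```

step_arm(
  deltas=[
    [-1.5, 0.3, -20, 0, 0, -0.2, 0.8],
    [0, 0, -20, 0, 0, 0, 0.8],
    [0, 0, -20, 0, 0, 0, 0.8],
    [0, 0, 0, 0, 0, 0, 0.2],
    [0, 0, 0, 0, 0, 0, 0.1],
  ],
)

```text
clock: 23.25
tcp_pos: [0.5201, 0.0535, 0.1312]
orientation: [-0.0, 0.628, 0.778, -0.0]
wrist_force: [-0.1, 1.0, 0.3]
finger_gap: 0.0492
grip_force: 0.0
```

step_arm(
  deltas=[
    [0, 0, 0, 0, 0, 0, 0.1],
    [0, 0, 0, 0, 0, 0, -0.6],
    [0, 0, 0, 0, 0, 0, -0.6],
    [0, 0, 0, 0, 0, 0, -0.6],
  ],
)

```text
clock: 23.65
tcp_pos: [0.5211, 0.0535, 0.1329]
orientation: [0.001, 0.628, 0.778, 0.001]
wrist_force: [1.7, 0.9, 7.1]
finger_gap: 0.0399
grip_force: 60.9
```

```bash
python3 st.py
```

```text
t 23.65 tcp [521.1  53.5 132.9] psi 12.12 F [1.7 0.9 7.1] M [ 0.147 -0.166 -0.018] tau6 -0.037 gap 39.9 grip 60.9 j6 74.9 j1 -2.9
```

step_arm(
  deltas=[
    [0, 0, 0, 0, 0, -5.9, -0.6],
    [0, 0, 0, 0, 0, -5.9, -0.6],
    [0, 0, 0, 0, 0, -5.9, -0.6],
    [0, 0, 0, 0, 0, -5.9, -0.6],
    [0, 0, 0, 0, 0, -5.9, -0.6],
  ],
)

```text
clock: 24.15
tcp_pos: [0.5211, 0.0536, 0.1329]
orientation: [0.001, 0.807, 0.591, 0.002]
wrist_force: [1.5, 0.9, 6.5]
finger_gap: 0.0393
grip_force: 63.6
```

```bash
python3 st.py
```

```text
t 24.15 tcp [521.1  53.6 132.9] psi 342.44 F [1.5 0.9 6.5] M [ 0.343 -0.034  0.397] tau6 -0.655 gap 39.3 grip 63.6 j6 104.6 j1 -2.9
```

step_arm(
  deltas=[
    [0, 0, 0, 0, 0, -5.9, -0.6],
    [0, 0, 0, 0, 0, -5.9, -0.6],
    [0, 0, 0, 0, 0, -5.9, -0.6],
    [0, 0, 0, 0, 0, -5.9, -0.6],
    [0, 0, 0, 0, 0, -5.9, -0.6],
  ],
)

```text
clock: 24.65
tcp_pos: [0.5211, 0.0536, 0.1329]
orientation: [0.001, 0.931, 0.366, 0.002]
wrist_force: [1.0, 0.2, 6.4]
finger_gap: 0.0397
grip_force: 63.6
```

step_arm(
  deltas=[
    [0, 0, 0, 0, 0, -5.9, -0.6],
    [0, 0, 0, 0, 0, -5.9, -0.6],
    [0, 0, 0, 0, 0, -5.9, -0.6],
    [0, 0, 0, 0, 0, -5.9, -0.6],
    [0, 0, 0, 0, 0, -5.9, -0.6],
  ],
)

```text
clock: 25.15
tcp_pos: [0.5211, 0.0536, 0.1329]
orientation: [0.0, 0.993, 0.117, 0.002]
wrist_force: [0.3, 0.5, 5.4]
finger_gap: 0.0396
grip_force: 63.6
```

```bash
python3 st.py
```

```text
t 25.15 tcp [521.1  53.6 132.9] psi 283.44 F [0.3 0.5 5.4] M [ 0.363 -0.303  0.46 ] tau6 -0.63 gap 39.6 grip 63.6 j6 163.6 j1 -2.9
```

step_arm(
  deltas=[
    [0, 0, 0, 0, 0, 0, 0.8],
    [0, 0, 0, 0, 0, 0, 0.8],
    [0, 0, 0, 0, 0, 0, 0.8],
    [0, 0, 30, 0, 0, 0, 0.8],
    [0, 0, 30, 0, 0, 0, 0.8],
  ],
)

```text
clock: 25.65
tcp_pos: [0.5182, 0.0534, 0.1908]
orientation: [-0.0, 0.993, 0.119, -0.002]
wrist_force: [0.8, 0.5, 0.1]
finger_gap: 0.0767
grip_force: 0.0
```

step_arm(
  deltas=[
    [0, 0, 40, 0, 0, 0, 0.8],
    [-10, -35, 10, 0, 0, 5, 0.8],
    [-10, -35, 0, 0, 0, 5, 0.8],
    [-10, -35, 0, 0, 0, 5, 0.8],
    [-10, -35, 0, 0, 0, 5, 0.8],
  ],
)

```text
clock: 26.15
tcp_pos: [0.4789, -0.0876, 0.2413]
orientation: [0.0, 0.956, 0.292, -0.0]
wrist_force: [0.1, -0.6, 0.9]
finger_gap: 0.0766
grip_force: 0.0
```

step_arm(
  deltas=[
    [-10, -35, 0, 0, 0, 5, 0.8],
    [-10, -35, 0, 0, 0, 5, 0.8],
    [-10, -35, 0, 0, 0, 5, 0.8],
    [-10, -35, 0, 0, 0, 5, 0.8],
    [0, 0, 0, 0, 0, 0, 0.8],
  ],
)

```text
clock: 26.65
tcp_pos: [0.4385, -0.2301, 0.2409]
orientation: [0.0, 0.893, 0.45, -0.0]
wrist_force: [0.8, 0.5, 0.7]
finger_gap: 0.0768
grip_force: 0.0
```

```bash
python3 st.py; python3 - <<'E'
from workcell import *
import cv2,numpy as np
o=[]
for n,(y,x) in(("top",(136,206)),("side",(160,185))):
    r=read_camera(n); np.savez(n+"3.npz",**r); o.append(cv2.resize(r["image"][y:y+72,x:x+82,::-1],(400,351),interpolation=cv2.INTER_CUBIC))
cv2.imwrite("pics/c3.png",np.hstack(o))
E
```

```text
t 26.65 tcp [ 438.5 -230.1  240.9] psi 323.47 F [0.8 0.5 0.7] M [ 0.053 -0.022 -0.082] tau6 -0.908 gap 76.8 grip 0.0 j6 89.6 j1 -36.9
```

View pics/c3.png

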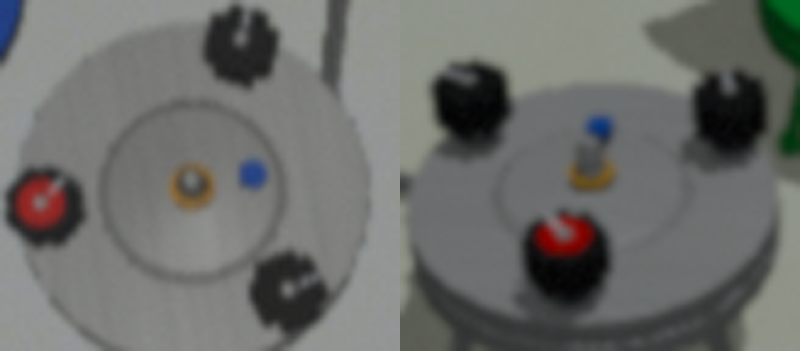

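```bash
python3 - <<'E'
from h import *
p=np.load("fit.npy"); Q=[[p[0]+.085*np.cos(p[2]-k*2*np.pi/3),p[1]+.085*np.sin(p[2]-k*2*np.pi/3)] for k in range(3)]
exp0=[104,103,98]
for n in("top","top3","side","side3"):
  r=load(n); im=r["image"].astype(np.float32)
  for k in range(3):
    # polar sample of brightness on the knob's top plane, 5-17 mm from axis
    a=np.radians(np.arange(-180,180,2)); rr=np.linspace(.005,.016,12)
    best=None
    P=np.stack([Q[k][0]+rr[:,None]*np.cos(a),Q[k][1]+rr[:,None]*np.sin(a),np.full((12,len(a)),.158)],-1)
    uv=proj(r,P.reshape(-1,3)).astype(np.float32).reshape(12,len(a),2)
    val=cv2.remap(im.min(2),uv[...,0],uv[...,1],cv2.INTER_LINEAR).mean(0)
    i=val.argmax(); w=np.clip(np.roll(val,90-i)-np.median(val)-0.3*(val.max()-np.median(val)),0,None); w[:72]=0; w[109:]=0
    print(n,k+1,"peak",np.degrees(a[i]).round(),"centroid",(np.degrees(a[i])+(w*(np.arange(180)-90)*2).sum()/w.sum()).round(1),val.max().round(),np.median(val).round())
E
```

```text
top 1 peak 106.0 centroid 106.0 77.0 38.0
top 2 peak 100.0 centroid 100.7 66.0 38.0
top 3 peak 98.0 centroid 99.8 79.0 39.0
top3 1 peak -42.0 centroid -42.2 87.0 42.0
top3 2 peak -14.0 centroid -14.2 91.0 42.0
top3 3 peak -66.0 centroid -66.0 83.0 43.0
side 1 peak 100.0 centroid 98.2 81.0 25.0
side 2 peak 92.0 centroid 91.4 76.0 37.0
side 3 peak 94.0 centroid 91.6 77.0 31.0
side3 1 peak -38.0 centroid -37.7 101.0 19.0
side3 2 peak -12.0 centroid -15.8 84.0 35.0
side3 3 peak -60.0 centroid -59.3 89.0 28.0
```

```bash
python3 - <<'E'
from h import *
C=np.array([[.5689,.1936],[.666,.0808],[.5211,.0535]])
for n in("top","side2","top3","side3"):
  r=load(n); im=r["image"].astype(np.float32).min(2)
  for k in range(3):
    g=np.linspace(-.02,.02,81); X,Y=np.meshgrid(g,g,indexing="ij")
    uv=proj(r,np.c_[C[k][0]+X.ravel(),C[k][1]+Y.ravel(),np.full(X.size,.158)]).astype(np.float32).reshape(81,81,2)
    v=cv2.remap(im,uv[...,0],uv[...,1],cv2.INTER_CUBIC); rad=np.hypot(X,Y)
    med=np.median(v[rad<.015]); m=((v>med+.45*(v[rad<.014].max()-med))&(rad<.0165)).astype(np.uint8)
    q,l,st,_=cv2.connectedComponentsWithStats(m); i=1+st[1:,4].argmax(); w=(l==i)*(v-med)
    P=np.c_[X.ravel(),Y.ravel()]; w=w.ravel(); mu=np.average(P,0,w); e,V=np.linalg.eigh(np.cov(P.T,aweights=w)); a=V[:,1]*np.sign(V[:,1]@mu)
    d=lambda t:np.degrees(np.arctan2(t[1],t[0])).round(1)
    print(n,k+1,"pca",d(a),"from centre",d(mu),(mu*1e3).round(1),(np.sqrt(e)*1e3).round(1))
E
```

```text
top 1 pca 104.8 from centre 119.3 [-2.7  4.8] [1.8 6.5]
top 2 pca 122.2 from centre 176.3 [-1.8  0.1] [2.1 2.3]
top 3 pca 97.8 from centre 116.4 [-2.5  5. ] [1.9 6.1]
side2 1 pca -42.1 from centre -47.9 [ 4.9 -5.4] [2.3 5.3]
side2 2 pca 30.2 from centre -59.1 [  6.4 -10.8] [2.7 8. ]
side2 3 pca -130.2 from centre -42.2 [ 9.3 -8.4] [2.6 8.1]
top3 1 pca -42.1 from centre -59.3 [ 3. -5.] [1.8 6.2]
top3 2 pca -13.4 from centre -21.8 [ 5. -2.] [1.8 6.9]
top3 3 pca -65.0 from centre -84.5 [ 0.5 -4.8] [1.9 6.2]
side3 1 pca -42.3 from centre -47.7 [ 5.  -5.5] [2.3 5.4]
side3 2 pca 32.1 from centre -35.5 [ 6.9 -4.9] [5.3 5.8]
side3 3 pca -66.8 from centre -67.9 [ 2.7 -6.7] [2.2 5.6]
```

```bash
python3 - <<'E'
from h import *
C=np.array([[.5682,.1918],[.6644,.0804],[.5198,.0528]])
def src(n):
    if n.endswith("png"):
        im=cv2.imread("pics/"+n)[:,:,::-1]; return load("side"),im,lambda uv:((uv-[150,130]+.5)*4-.5)
    r=load(n); return r,r["image"],lambda uv:uv
tiles=[]
for n in("side","s2.png","s3.png","side2","side3"):
  r,im,f=src(n); row=[]
  for k in range(3):
    g=np.linspace(.024,-.024,97); X,Y=np.meshgrid(g,g,indexing="ij")
    uv=proj(r,np.c_[C[k][0]+X.ravel(),C[k][1]+Y.ravel(),np.full(X.size,.158)]); uv=f(uv).astype(np.float32).reshape(97,97,2)
    t=cv2.remap(np.ascontiguousarray(im),uv[...,0],uv[...,1],cv2.INTER_CUBIC); t=cv2.normalize(t,None,0,255,cv2.NORM_MINMAX)
    row.append(t)
  tiles.append(np.vstack(row))
for n in("top","top3"):
  r,im,f=src(n); row=[]
  for k in range(3):
    uv=proj(r,np.c_[C[k][0]+X.ravel(),C[k][1]+Y.ravel(),np.full(X.size,.158)]).astype(np.float32).reshape(97,97,2)
    row.append(cv2.normalize(cv2.remap(im,uv[...,0],uv[...,1],cv2.INTER_CUBIC),None,0,255,cv2.NORM_MINMAX))
  tiles.append(np.vstack(row))
o=np.hstack(tiles)[:,:,::-1]; print(o.shape); cv2.imwrite("pics/rect.png",cv2.resize(o,None,fx=1.17,fy=1.17*1.0)); np.save("rect.npy",o)
E
```

```text
(291, 679, 3)
```

View pics/rect.png

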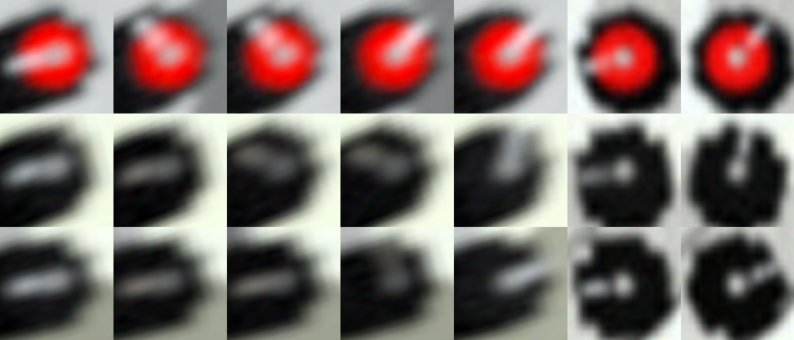

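```bash
cat > ang.py <<'E'
from h import *
from scipy.optimize import minimize
Q=np.array([[.5682,.1918],[.6644,.0804],[.5198,.0528]])
a=np.radians(np.arange(0,360,2.)); rr=np.linspace(.006,.015,10)
def ang(n,c,near):
    png=n.endswith("png"); r=load("side" if png else n); im=cv2.imread("pics/"+n) if png else r["image"]; im=im.astype(np.float32).min(2)
    P=np.stack([c[0]+rr[:,None]*np.cos(a),c[1]+rr[:,None]*np.sin(a),np.full((10,180),.158)],-1).reshape(-1,3)
    uv=proj(r,P)
    if png: uv=(uv-[150,130]+.5)*4-.5
    uv=uv.astype(np.float32).reshape(10,180,2)
    val=cv2.remap(im,uv[...,0],uv[...,1],cv2.INTER_LINEAR).mean(0)
    d=(np.degrees(a)-near+180)%360-180; s=np.abs(d)<40
    w=np.clip(val[s]-np.percentile(val[s],50),0,None)**2
    return near+(w*d[s]).sum()/w.sum()
for _ in [0]:
  mid=[("s2.png","s3.png","side2"),("s3.png","side2"),("side2",)]
  nearm=[42,68,10]; s0=[106,101,98.5]; s1=[-42.5,-14,-65]
  for k in range(3):
    f=lambda x:(ang("side",Q[k]+x/1e3,s0[k])-s0[k])**2+(ang("side3",Q[k]+x/1e3,s1[k])-s1[k])**2
    o=minimize(f,[0,0],method="Nelder-Mead"); 
    ms=[m for m in mid[k] if not(k==0 and m=="side2")]
    print(k+1,"offset mm",o.x.round(2),"res",round(o.fun,2),"mid",[round(ang(m,Q[k]+o.x/1e3,nearm[k]),1) for m in ms],"uncorr",[round(ang(m,Q[k],nearm[k]),1) for m in ms])
E
python3 ang.py
```

```text
1 offset mm [0. 0.] res 94.28 mid [np.float64(38.9), np.float64(38.9)] uncorr [np.float64(38.9), np.float64(38.9)]
2 offset mm [ 0.01 -0.  ] res 90.25 mid [np.float64(61.7), np.float64(62.1)] uncorr [np.float64(61.7), np.float64(62.1)]
3 offset mm [ 1.32 -0.77] res 0.1 mid [np.float64(-5.8)] uncorr [np.float64(-0.2)]
```

```bash
sed -i 's/method="Nelder-Mead"/method="Nelder-Mead",options=dict(initial_simplex=[[0,0],[1.5,0],[0,1.5]])/; s/nearm=.*; s0/nearm=NM; s0/; s/for _ in \[0\]/for NM in ([42,68,10],[37,62,-2],[30,56,5])/' ang.py; python3 ang.py
```

```text
1 offset mm [1.5  0.08] res 0.0 mid [np.float64(43.4), np.float64(43.5)] uncorr [np.float64(38.9), np.float64(38.9)]
2 offset mm [ 1.85 -0.1 ] res 0.0 mid [np.float64(70.8), np.float64(71.0)] uncorr [np.float64(61.7), np.float64(62.1)]
3 offset mm [ 1.42 -1.15] res 0.0 mid [np.float64(-5.4)] uncorr [np.float64(-0.2)]
1 offset mm [1.5  0.08] res 0.0 mid [np.float64(43.4), np.float64(43.5)] uncorr [np.float64(38.8), np.float64(38.9)]
2 offset mm [ 1.85 -0.1 ] res 0.0 mid [np.float64(70.8), np.float64(71.0)] uncorr [np.float64(61.7), np.float64(62.1)]
3 offset mm [ 1.42 -1.15] res 0.0 mid [np.float64(-6.0)] uncorr [np.float64(-0.2)]
1 offset mm [1.5  0.08] res 0.0 mid [np.float64(43.4), np.float64(43.5)] uncorr [np.float64(38.9), np.float64(38.9)]
2 offset mm [ 1.85 -0.1 ] res 0.0 mid [np.float64(70.8), np.float64(71.0)] uncorr [np.float64(61.7), np.float64(62.1)]
3 offset mm [ 1.42 -1.15] res 0.0 mid [np.float64(-5.4)] uncorr [np.float64(0.5)]
```

```bash
python3 - <<'E'
from h import *
c=np.array([.5198,.0528])+[.00142,-.00115]
r=load("side2"); a=np.radians(np.arange(-60,120,8.))
for n in("side2","side3","side"):
  im=load(n)["image"].astype(np.float32).min(2); print(n)
  for q in(.003,.006,.009,.012,.014):
    uv=proj(r,np.c_[c[0]+q*np.cos(a),c[1]+q*np.sin(a),np.full(len(a),.158)]).astype(np.float32)[None]
    print(int(q*1e3),cv2.remap(im,uv[...,0],uv[...,1],cv2.INTER_LINEAR)[0].astype(int))
print(np.degrees(a).astype(int))
y,x=proj(r,[*c,.158])[0][::-1].astype(int); print(x,y); print(load("side2")["image"].min(2)[y-9:y+5,x-8:x+10])
E
```

```text
side2
3 [38 38 38 38 39 39 39 39 39 40 40 41 41 42 42 43 44 44 44 44 44 43 42]
6 [28 28 29 29 30 31 32 34 34 35 36 37 38 37 36 35 35 35 34 35 35 34 33]
9 [40 37 31 23 23 27 30 33 34 35 35 36 34 31 28 25 23 23 24 23 23 23 23]
12 [63 57 50 46 41 42 45 45 42 42 40 38 33 28 24 21 16 10 11 12 11 12 13]
14 [84 75 68 61 64 64 66 64 56 51 46 41 35 28 21 16 13  8  6 10  8  9 10]
side3
3 [88 86 85 83 81 79 77 75 74 73 72 71 71 71 70 71 72 73 74 75 75 73 71]
6 [87 85 82 73 65 57 51 45 42 39 38 38 40 41 43 46 49 52 52 54 56 54 52]
9 [86 81 68 55 44 35 27 21 19 18 18 18 18 21 23 24 26 31 34 36 38 37 35]
12 [88 75 60 47 34 30 28 26 25 24 21 17 16 16 16 16 17 17 19 20 23 22 20]
14 [87 74 61 47 43 39 43 44 41 35 28 21 18 16 16 15 14 15 16 18 19 18 16]
side
3 [62 61 60 60 60 59 59 59 59 60 61 62 64 65 67 69 71 73 75 77 78 76 74]
6 [43 42 41 40 39 36 35 33 32 32 32 34 37 41 47 52 60 67 70 73 77 73 67]
9 [43 40 35 30 30 31 28 21 17 17 17 18 19 21 26 32 40 54 67 73 77 71 60]
12 [54 50 48 52 52 48 42 33 22 19 16 12 12 13 13 15 27 40 60 76 78 69 51]
14 [72 65 67 71 71 65 55 44 32 25 21 16 15 13 12 14 16 3
[... 471 characters left out ...]
 94  87  84  85  85  83]
 [139 138 138 138 136 134 133 134 132 125 108  92  86  85  85  86  87  85]
 [138 138 137 131 120 112 109 110 107  97  78  70  74  81  83  85  86  86]
 [137 134 130 115  88  64  58  59  56  48  35  37  53  67  72  78  84  85]
 [133 120 107  88  54  29  20  25  27  22  14  15  26  37  48  63  78  84]
 [126 101  72  55  40  34  34  38  41  35  20  10  11  13  26  48  71  83]
 [122  92  59  44  38  36  38  43  46  38  23  10   6   7  17  41  65  81]
 [112  85  51  33  26  25  23  30  32  28  15   8   8   8  18  39  66  80]
 [100  71  37  18  12  13   7  13  12  14  11   6   9  10  14  39  67  80]
 [ 94  67  30   6   7  11   3   7   5   7   6   9   7   8  16  36  65  82]]
```

Cameras and gripper agree: each knob turned about 85–88° past its bite, and nothing else was touched. Handing in.

```bash
python3 -c "
from workcell import *
print(hand_in())"
```

```text
the job is handed in; nothing more can be done
None
```

I ran all three knobs down until they bit, then gave each about a quarter turn more (roughly 85–88° by the cameras), starting at the red-topped knob and going clockwise, let go, and handed the job in at about 27 s.

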